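# Set a mandoline's slice thickness under slicing pressure

### The job

The mandoline slices far too thick. Its springy feed ramp settles on its thickness stop only when pushed, so first try it as found - with the fingertips push straight down on the middle of the ramp with about 8 N, the push of slicing, hold a moment and see how far the ramp's edge sinks below the blade - then turn the red dial and try the ramp the same way again, until under that steady push its edge lies 6 mm below the blade; leave it set so, with the ramp sprung back up. Stay well under 16 N on the ramp so as not to bend it, keep off the blade, and leave the lemon and the onion and tomato on the board where they are.

Things in the scene. Friction and masses are not known exactly. Their poses are not given: they have to be found in the camera images.
- mandoline: black and steel mandoline slicer, 336 x 136 mm plus a red-tipped handle at the far end, held to the table by suction feet, level. Origin on the table under the middle of the blade edge; x runs along it from the ramp to the handle, y to its left, z up. Blade edge and the fixed landing plate behind it lie 60 mm above the table, the side rails 64 mm (they run 53 to 68 mm either side of the middle)
- ramp: ribbed steel feed ramp between the rails, 140 x 102 x 3 mm, a springy tongue hinged at its near end (origin: top side there, 145 mm before the blade edge); x runs to its free edge, z out of its top. Pushed, it gives softly (1 to 3 N at its middle) until it meets a hidden stop; from there the middle gives about 0.2 mm per N, the edge twice that. Where it meets the stop shows only under the push
- ramp_mid (a point): middle of the ramp's top, 70 mm from its near end: the place to push, with an upright tool (grasp point within 20 mm of it along the ramp and 30 mm across); moves with the ramp, half as far as the edge. The pushed ramp slopes down to the blade, so a flat fingertip bears on it with its side nearer the hinge
- ramp_edge (a point): middle of the ramp's free edge, top side, 140 mm from its near end; moves with the ramp. Left alone it stands 4.5 mm above the blade; its depth below point blade_edge under the push is the slice thickness
- blade_edge (a point): middle of the blade's cutting edge, 5 mm beyond the ramp's free edge and 60 mm above the table. Axes as the mandoline's
- blade: the steel blade, 106 mm wide across the mandoline, from the cutting edge (origin) 30 mm towards the handle; sharp, not to be touched
- dial (a joint): angle of the thickness dial in rad, 0 to 2.75, growing clockwise seen from above; stiff (about 0.12 N m), stays where it is left. Each rad clockwise raises the stop by about 6 mm as measured at the ramp's free edge (thinner slices). Its zero is worn: the same angle can give thicknesses up to 5 mm apart, so it cannot be set by angle alone
- dial_grip (a point): on the dial's axis, half-way up its red bar grip: bar 46 mm long (this x axis), 12 mm thick (y), from 65 to 94 mm above the table, this point 79 mm. The black disc under it is 54 mm wide, its top at 65 mm. The dial stands on the mandoline's right, 30 mm before the blade edge, 104 mm right of the middle line; turns with the dial
- lemon: yellow lemon, 71 x 53 x 51 mm, on the table to the left; origin at its underside
- onion: brown onion, 71 x 70 x 72 mm, on the chopping board; origin at its underside
- tomato: red tomato, 65 x 65 x 66 mm, on the chopping board; origin at its underside
- board: wooden chopping board at the left, fixed, 165 x 260 x 22 mm; origin at its underside

How it is judged:
By the outcome, as a careful person would: the job done as asked, in the order asked, and still so for the second after the job is handed in, with the robot touching nothing.
It also fails if it takes over 64 s, if anything falls off the work surface, if the arm or the gripper's body presses on something with over 40 N, if the wrist force passes 120 N, or if a joint passes its speed limit or range.

### The arm

A 6-joint arm with a two-finger parallel gripper is mounted at the origin on a cart in front of the work surface, level with it; the furniture and walls round the work are solid. World frame = base frame: x ahead of the robot, y to its left, z up, the work surface at z = 0. Lengths are in mm, angles in rad, forces in N, time in s.
With the tool pointing down it reaches from about 350 to 975 mm from the base axis. Payload 7.1 kg.
Tool frame: the origin (TCP) lies at the very end of the fingers, on their centre line; the grasp point (between the pads) lies 19 mm behind it; z points along the fingers, y is the line along which they close (so a half turn about z gives the same grasp; the last joint's range is limited). The gripper opens to 88 mm and grips with 3 to 60 N. Pads are 20 mm wide; open, the fingers measure 115 mm over their backs; the gripper's body (75 mm by 178 mm) begins 61 mm behind the grasp point.
Start: joints at [1.225, 0.423, 1.63, -0, 1.089, -0.019], TCP at [200.602, 591.915, 222.675] pointing down, gripper open.
Joint ranges: [-3, 3], [-0.9, 2.11], [0.09, 2.58], [-1.31, 4.45], [0.11, 2.69], [-2.54, 2.54]. Speed limits (rad/s): [2.39, 2.39, 3.01, 3.14, 3.14, 3.14].

### API

Orientations are given as a rotation vector (axis times angle).
In Python, from workcell import sensors, imaging, close_job gives the robot as it stands. The module is installed in compiled form; this text tells all that it offers.
- The arm moves only by the tool servo_tool, never from a script. Its argument "steps" is a list of rows, each a list of 3 entries, a list of its own where there are three numbers: the shift along the world's x, y, z in m, then the turn, a rotation vector about the world's x, y, z in degrees, then the opening, from -1 (shut) to 1 (fully open). A call has exactly 8 rows; each row shifts and turns the commanded pose from where the row before left it; what a row does not reach is not made up. A row lasts 1/12 s, in which the tool goes at most 41.7 mm and 7.16 degrees, less where a joint would pass 70% of its speed; a pose out of reach is approached as far as the arm can. A call is refused whole if a number of a shift passes 0.0417 or a number of a turn 7.16, either way. A call with a gripper value outside its range is refused whole. The fingers move at their own pace and stop on an object; the grip force is fixed at half the most. Time passes only in rows, so rows that do not move let the fingers close, or fill a call up. It gives the time, the measured TCP pose, the force, the opening and the grip force at its end, in the units of the state.
- sensors.get_obs(): the state, without advancing time (a new reading comes with each control period).
- imaging.get_image(name): name is "side" or "top"; returns a dict with "color" (384x512x3 uint8, blue, green, red), "range_z" (384x512 float32, mm along the optical axis (not along the pixel's ray), 0 where there is no reading), "vertical_fov" (degrees; the focal length in pixels is half the picture's height over the tangent of half this angle, whatever the lens; pixels are square), "cx", "cy" (the principal point, pixels), "rvec" (rotation vector, rad) and "tvec" (3), from world to camera coordinates, as OpenCV has them. Camera axes: x right, y down, z forward; pixel columns grow to the right and rows downward; lengths in mm; the calibration is good to about 2 mm. A picture is of the moment at which its call begins.
- close_job(): hands the job in; it is judged then, once.
The state is a dict: "t": time; "qpos": joint angles; "qvel": joint speeds; "joint_torque": joint torques, N m; "ee_pos": TCP position; "orientation": TCP orientation; "ft_force": force on the tool from outside, world axes, zero at the start; "moment": the same for the moment, N m; "width": finger opening in mm; "grasp_force": force on a finger pad.
Only numpy, scipy, OpenCV 4.12 (cv2) and the standard library are available. Lean on these libraries where they do the work, as an engineer would, in place of code of your own. Each camera call takes 0.05 s, during which the arm holds its last target. There are 200 camera calls.

## Working session

There is one attempt and no reset: what is moved stays moved. The work goes in short steps, Python scripts to look and compute and a tool call to move; the robot and the scene stay as the last step left them, time stands still between calls to the robot, and variables do not carry over. Pictures are saved under pics/ and viewed, at most 10 in all, crops included, and the job is handed in when it is done.

Besides the shell and the picture viewer there is one more tool, called after "Emit:" as name([rows], argument=value, ...), one row to a line, values as JSON. servo_tool: Moves the arm, as the interface text tells. Its arguments: {"type":"object","properties":{"steps":{"type":"array"}},"required":["steps"]}

```bash
mkdir -p pics; cat > h.py <<'E'
import numpy as np, cv2
from workcell import sensors, imaging
def cam(n):
    d=imaging.get_image(n); h=d["color"].shape[0]
    d["f"]=h/2/np.tan(np.radians(d["vertical_fov"])/2); d["R"]=cv2.Rodrigues(np.array(d["rvec"],float))[0]; d["t"]=np.array(d["tvec"],float).ravel(); return d
def plane(d,u,v,z):
    r=d["R"].T@np.array([(u-d["cx"])/d["f"],(v-d["cy"])/d["f"],1]); c=-d["R"].T@d["t"]
    return c+r*(z-c[2])/r[2]
def proj(d,p):
    q=d["R"]@np.array(p,float)+d["t"]; return np.array([d["cx"]+d["f"]*q[0]/q[2], d["cy"]+d["f"]*q[1]/q[2]])
def cloud(d):
    z=d["range_z"]; v,u=np.mgrid[:z.shape[0],:z.shape[1]]
    P=np.stack([(u-d["cx"])/d["f"]*z,(v-d["cy"])/d["f"]*z,z],-1)
    return (P-d["t"])@d["R"]
E
python3 - <<'E'
from h import *
for n in("top","side"):
    d=cam(n); cv2.imwrite(f"pics/{n}0.png",d["color"]); print(n,d["f"],d["cx"],d["cy"],-d["R"].T@d["t"],d["R"][2])
    np.savez(f"{n}0.npz",**d)
print(sensors.get_obs())
E
```

```text
top 388.8506282218706 258.9123093598514 198.02317809566384 [ 428.92663787  125.5650389  1148.56822218] [ 0.11151912 -0.00983163 -0.99371365]
side 423.1480280815905 262.0812272869715 191.22370452176452 [ -23.26180968 -670.79141917  830.08233123] [ 0.45750871  0.6543937  -0.60204208]
{'t': 0.1, 'qpos': array([ 1.22503126e+00,  4.23758060e-01,  1.63061022e+00, -2.39633838e-05,
        1.08858265e+00, -1.90076506e-02]), 'qvel': array([ 1.69024623e-04, -9.55064363e-04, -8.40403306e-04,  1.59461140e-04,
       -9.40334017e-05,  1.31240976e-03]), 'joint_torque': array([ 3.79467883e-04, -5.45613635e+01, -2.74324214e+01,  6.44343859e-02,
        1.88597903e-02,  1.05040695e-05]), 'ee_pos': array([200.42591257, 591.46539751, 221.98471678]), 'orientation': array([-5.10934939e-01, -3.09953686e+00,  2.10406932e-03]), 'ft_force': array([-0.07244658, -0.32115569, -0.68624831]), 'moment': array([ 0.01623363,  0.00416547, -0.00146014]), 'grasp_force': 0.0, 'width': 87.86301111397486}
```

View pics/top0.png

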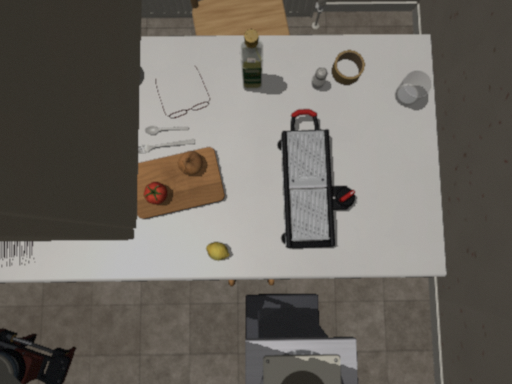

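View pics/side0.png

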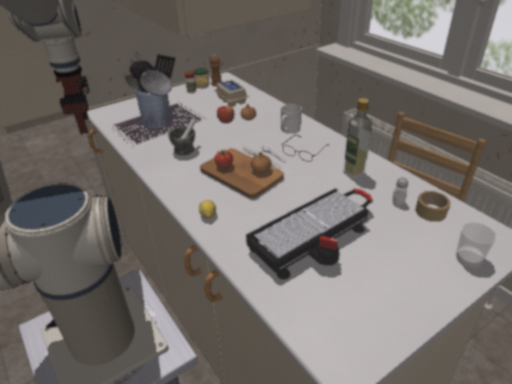

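Top view: the mandoline lies about (308,188), blade line about row 187, ramp toward the bottom (robot), dial at (345,197); the food is at the left. The side view shows the same, with the dial at (327,248).

```bash
python3 - <<'E'
from h import *
for n in("top","side"):
    d=dict(np.load(f"{n}0.npz")); P=cloud(d); c=d["color"].astype(int)
    hsv=cv2.cvtColor(d["color"],cv2.COLOR_BGR2HSV)
    box=(P[...,0]>250)&(P[...,0]<720)&(P[...,1]<130)&(P[...,1]>-220)
    m=box&(P[...,2]>52)&(P[...,2]<72)&(c.max(-1)<60)
    red=box&(P[...,2]>60)&(hsv[...,1]>150)&((hsv[...,0]<8)|(hsv[...,0]>172))&(P[...,0]<520)
    k=cv2.morphologyEx(((box)&(P[...,2]>54)&(P[...,2]<70)).astype(np.uint8),cv2.MORPH_OPEN,np.ones((15,15)))
    if n=="top":
        v,u=np.nonzero(k); pts=np.array([plane(d,a,b,63)[:2] for a,b in zip(u,v)],np.float32)
        print("rect",cv2.minAreaRect(pts),len(pts))
    v,u=np.nonzero(red); pr=np.array([plane(d,a,b,94 if n=="top" else 88)[:2] for a,b in zip(u,v)],np.float32)
    print(n,"red",len(pr),cv2.minAreaRect(pr),pr.mean(0),u.mean(),v.mean(),P[red].mean(0),np.median(P[red][:,2]))
    big=cv2.resize(d["color"][100:260,230:390] if n=="top" else d["color"][170:300,230:400],None,fx=4 if n=="side" else 3.7,fy=4 if n=="side" else 3.7,interpolation=cv2.INTER_CUBIC)
    cv2.imwrite(f"pics/{n}crop.png",big[:600,:800])
E
```

```text
rect ((573.6852416992188, -20.193756103515625), (133.5887451171875, 284.7955627441406), 88.78435516357422) 3347
top red 5 ((448.0423889160156, 364.02490234375), (268.1718444824219, 976.8597412109375), 27.235336303710938) [433.85538 335.17508] 174.0 244.2 [ 428.92663787  125.5650389  1148.56822218] 1148.568222175928Traceback (most recent call last):
  File "<stdin>", line 13, in <module>
cv2.error: OpenCV(4.12.0) /io/opencv/modules/imgproc/src/convhull.cpp:143: error: (-215:Assertion failed) total >= 0 && (depth == CV_32F || depth == CV_32S) in function 'convexHull'
```

View pics/topcrop.png

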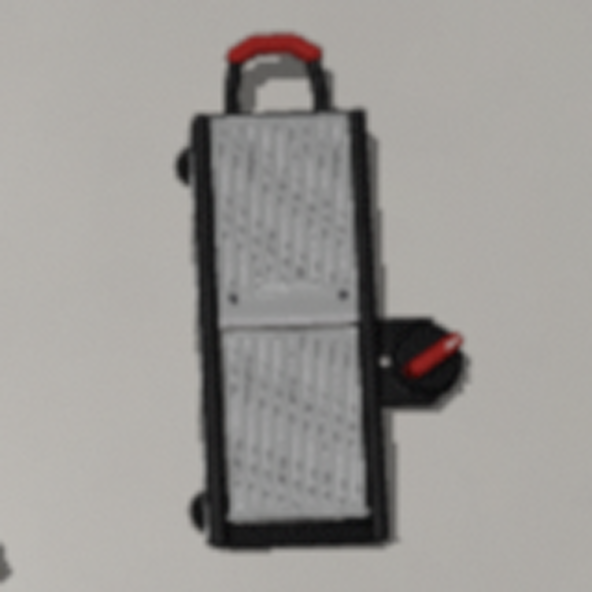

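```bash
python3 - <<'E'
from h import *
for n in("top","side"):
    d=dict(np.load(f"{n}0.npz")); g=cv2.cvtColor(d["color"],cv2.COLOR_BGR2GRAY); hsv=cv2.cvtColor(d["color"],cv2.COLOR_BGR2HSV)
    S=6; x0,y0,x1,y1=(275,95,365,255) if n=="top" else (235,180,385,280)
    G=cv2.resize(g[y0:y1,x0:x1],None,fx=S,fy=S,interpolation=cv2.INTER_CUBIC)
    px=lambda u,v:(x0+(u+.5)/S-.5,y0+(v+.5)/S-.5)
    nn,lab,st,ce=cv2.connectedComponentsWithStats((G>88).astype(np.uint8))
    for i in range(1,nn):
        if st[i,4]>3000:
            x,y,w,h=st[i,:4]; edge=x==0 or y==0 or x+w==G.shape[1] or y+h==G.shape[0]
            v,u=np.nonzero(lab==i); pts=np.array([plane(d,*px(a,b),60)[:2] for a,b in zip(u[::3],v[::3])],np.float32)
            print(n,"bright" ,edge,st[i],cv2.minAreaRect(pts), cv2.boxPoints(cv2.minAreaRect(pts)).round(0).tolist())
    H=cv2.resize(hsv[y0:y1,x0:x1],None,fx=S,fy=S,interpolation=cv2.INTER_NEAREST)
    B=cv2.resize(d["color"][y0:y1,x0:x1],None,fx=S,fy=S,interpolation=cv2.INTER_CUBIC).astype(int)
    red=(B[...,2]-B[...,1]>45)
    nn,lab,st,ce=cv2.connectedComponentsWithStats(red.astype(np.uint8))
    for i in range(1,nn):
        if st[i,4]>300:
            v,u=np.nonzero(lab==i); pts=np.array([plane(d,*px(a,b),90)[:2] for a,b in zip(u,v)],np.float32)
            print(n,"red",px(*ce[i]),cv2.minAreaRect(pts),pts.mean(0))
    sc=3.7 if n=="side" else 3
    if n=="side": cv2.imwrite("pics/sidecrop.png",cv2.resize(d["color"][y0:y1,x0:x1],None,fx=5,fy=5,interpolation=cv2.INTER_CUBIC))
E
```

```text
top bright True [     0      0    540    960 428489] ((621.5584716796875, -61.02532958984375), (260.6021423339844, 461.7569274902344), 88.92293548583984) [[388.0, -187.0], [850.0, -196.0], [855.0, 65.0], [393.0, 74.0]]
top red (np.float64(303.64701149425287), np.float64(112.43264367816091)) ((787.7500610351562, -14.03200912475586), (21.234983444213867, 70.03858184814453), 0.3632672429084778) [788.19574  -14.150596]
top red (np.float64(346.48848133848134), np.float64(195.70057915057913)) ((551.2086181640625, -126.16746520996094), (13.602174758911133, 46.814083099365234), 34.241329193115234) [ 550.9343   -125.524734]
side bright True [    0     0   241    81 12632] ((557.649658203125, 202.423095703125), (69.13506317138672, 125.73604583740234), 52.43718719482422) [[487.0, 213.0], [586.0, 137.0], [629.0, 191.0], [529.0, 268.0]]
side bright True [     0      0    900    600 411288] ((593.7091064453125, -37.0234375), (406.7779235839844, 462.441162109375), 53.07516098022461) [[287.0, -61.0], [656.0, -339.0], [901.0, -13.0], [531.0, 264.0]]
side red (np.float64(363.19513864096155), np.float64(193.56024634059264)) ((762.35498046875, -52.53407287597656), (22.27378273010254, 66.56611633300781), 2.555640697479248) [762.3405  -51.21497]
side red (np.float64(327.7310582450308), np.float64(241.11640349054645)) ((546.9508056640625, -133.34268188476562), (33.77067947387695, 44.8822021484375), 33.3651237487793) [ 548.1492  -134.09505]
```

View pics/sidecrop.png

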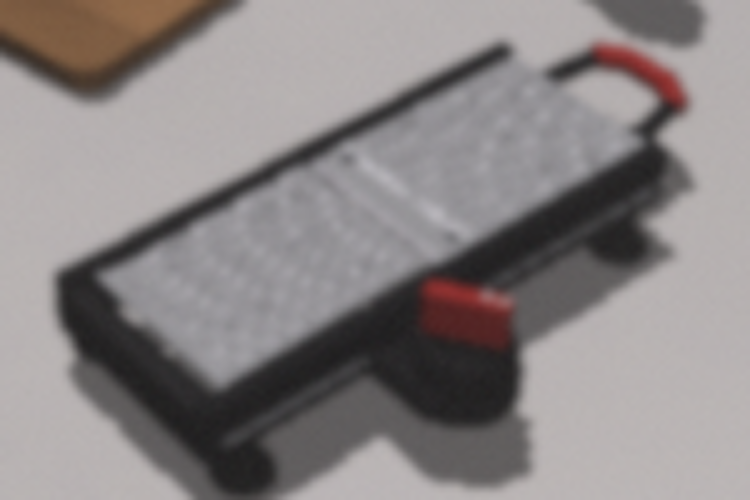

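```bash
python3 - <<'E'
from h import *
d=dict(np.load("top0.npz")); 
q=lambda a,b,z:plane(d,230+(a+.5)/3.7-.5,100+(b+.5)/3.7-.5,z)[:2].round(1)
for nm,a,b,z in[("gapL",219,327,60),("gapR",361,323,60),("steelTL",210,115,62),("steelTR",351,113,62),("steelBL",229,521,62),("steelBR",369,515,62),("railTL",194,116,64),("railBL",212,545,64),("railTR",363,111,64)]: print(nm,q(a,b,z))
# side: gap line & handle
for nm,a,b,z in[("gapL",330,165,60),("gapR",440,252,60),("railBL",60,278,64),("railTL",508,46,64),("barA",425,283,94),("barB",512,302,94)]:
    s=np.load("side0.npz"); e=dict(s); print("side",nm,plane(e,235+(a+.5)/5-.5,180+(b+.5)/5-.5,z)[:2].round(1))
E
```

```text
gapL [578.4  29.8]
gapR [580.1 -78.9]
steelTL [744.1  33.2]
steelTR [744.4 -76.4]
steelBL [431.   25.9]
steelBR [434.  -79.6]
railTL [742.9  45.8]
railBL [413.3  39.2]
railTR [745.3 -85.4]
side gapL [589.6  18.8]
side gapR [589.7 -72.6]
side railBL [413.2  30.3]
side railTL [743.3  35.9]
side barA [ 540.9 -111.6]
side barB [ 566.1 -148. ]
```

```bash
python3 - <<'E'
from h import *
from scipy.optimize import least_squares
T=dict(np.load("top0.npz"));S=dict(np.load("side0.npz"))
def tri(a,b):
    r=least_squares(lambda p:np.r_[proj(T,p)-a,proj(S,p)-b],[570,-20,60]); return r.x.round(1),r.fun.round(2)
t=lambda a,b:np.array([230+(a+.5)/3.7-.5,100+(b+.5)/3.7-.5]); s=lambda a,b:np.array([235+(a+.5)/5-.5,180+(b+.5)/5-.5])
print("handle",tri([303.6,112.4],[363.2,193.6]))
print("railTL",tri(t(196,116),s(508,46)));print("railBL",tri(t(212,545),s(60,278)))
print("screwR",tri(t(343,295),s(453,238)));print("screwL",tri(t(234,298),s(347,158)))
print("steelBL",tri(t(229,521),s(98,275)));print("steelBR",tri(t(369,515),s(215,388)))
print("barfar",tri(t(463,338),s(512,300)));
for n,d in(("T",T),("S",S)):
    P=cloud(d); z=P[...,2]
    for nm,p in(("plate",(660,-22,60)),("ramp",(510,-25,62)),("bar",(551,-127,94)),("table",(500,150,0)),("railL",(600,36,64))):
        u,v=proj(d,p).round().astype(int); print(n,nm,u,v,P[v-1:v+2,u-1:u+2].reshape(-1,3).mean(0).round(1))
E
```

```text
handle (array([801.8, -19.5,  51.9]), array([ 0.14, -0.2 , -0.24,  0.07]))
railTL (array([746.7,  42.4,  57.8]), array([ 0.46, -0.69, -0.85,  0.21]))
railBL (array([415.2,  37.5,  57.2]), array([ 0.4 , -0.71, -0.78,  0.08]))
screwR (array([603.2, -66.8,  58.3]), array([ 0.22, -0.34, -0.38,  0.08]))
screwL (array([600.9,  17.7,  60.1]), array([ 0.05, -0.08, -0.09,  0.02]))
steelBL (array([432.2,  24.9,  59.3]), array([ 0.25, -0.44, -0.48,  0.05]))
steelBR (array([433.1, -79.6,  59.5]), array([-0.18,  0.31,  0.32, -0.05]))
barfar (array([ 564.1, -148.1,   96.2]), array([ 0.3 , -0.45, -0.48,  0.11]))
T plate 306 159 [661.3 -21.1  59.9]
T ramp 309 212 [509.6 -25.   62.1]
T bar 347 195 [ 552.4 -126.1   94. ]
T table 247 218 [498.9 150.2   0. ]
T railL 287 180 [600.9  34.7  63.2]
S plate 329 210 [662.  -20.2  58.8]
S ramp 288 232 [510.1 -23.7  61.2]
S bar 327 238 [ 556.1 -123.2   87.8]
S table 249 217 [501.  151.6  -0.8]
S railL 300 207 [612.9  48.8  49.5]
```

Emit:
servo_tool([
  [[0.018,-0.037,0],[0,0,5],-1],
  [[0.018,-0.037,0],[0,0,5],-1],
  [[0.018,-0.037,0],[0,0,5],-1],
  [[0.018,-0.037,0],[0,0,5],-1],
  [[0.018,-0.037,0],[0,0,0],-1],
  [[0.018,-0.037,0],[0,0,0],-1],
  [[0.018,-0.037,0],[0,0,0],-1],
  [[0.018,-0.037,0],[0,0,0],-1],
])

```text
t: 0.77
ee_pos: [344.8, 294.0, 222.6]
orientation: [0.036, -3.141, 0.0]
ft_force: [0.5, -0.3, 0.1]
width: 38.3
grasp_force: 0.0
```

```bash
cat >> h.py <<'E'
th=np.radians(1.05); BL=np.array([580.5,-24.0])
def local(P):  # world -> mandoline xy
    q=P[...,:2]-BL; c,s=np.cos(th),np.sin(th)
    return np.stack([q[...,0]*c+q[...,1]*s,-q[...,0]*s+q[...,1]*c,P[...,2]],-1)
def edge(n,k=6):  # median depth-cloud heights: plate plane vs ramp line -> ramp edge relative to plate
    out=[]
    for i in range(k):
        d=cam(n) if not isinstance(n,dict) else n
        L=local(cloud(d)); ok=(d["range_z"]>0)&(abs(L[...,1])<42)
        r=L[ok&(L[...,0]>-135)&(L[...,0]<-12)&(L[...,2]>40)&(L[...,2]<72)]
        p=L[ok&(L[...,0]>35)&(L[...,0]<150)&(L[...,2]>50)&(L[...,2]<72)]
        f=lambda a:np.linalg.lstsq(np.c_[np.ones(len(a)),a[:,0]],a[:,2],rcond=None)[0]
        fr,fp=f(r),f(p)
        out.append([fr@[1,-5]-fp@[1,-5],fr@[1,-145]-fp@[1,-145],fp[0],fp[1]*100,len(r),len(p)])
        if isinstance(n,dict): break
    return np.array(out)
E
python3 - <<'E'
from h import *
for n in("top","side"): print(edge(dict(np.load(n+"0.npz"))).round(2))
E
```

```text
[[ 4.570e+00 -1.800e-01  6.008e+01 -1.600e-01  1.316e+03  1.155e+03]]
[[ 4.500e+00 -1.600e-01  5.938e+01 -1.200e-01  1.017e+03  7.610e+02]]
```

Emit:
servo_tool([
  [[0.018,-0.037,0],[0,0,0],-1],
  [[0.018,-0.037,0],[0,0,0],-1],
  [[0.018,-0.037,0],[0,0,0],-1],
  [[0.018,-0.037,0],[0,0,0],-1],
  [[0.018,-0.037,0],[0,0,0],-1],
  [[0.018,-0.037,0],[0,0,0],-1],
  [[0.018,-0.037,0],[0,0,0],-1],
  [[0.017,-0.025,-0.02],[0,0,0],-1],
])

```text
t: 1.43
ee_pos: [490.4, 8.9, 205.2]
orientation: [-0.033, 3.135, -0.001]
ft_force: [0.7, 0.5, -0.5]
width: 0.6
grasp_force: 0.0
```

Emit:
servo_tool([
  [[0,0,-0.035],[0,0,0],-1],
  [[0,0,-0.035],[0,0,0],-1],
  [[0,0,-0.03],[0,0,0],-1],
  [[0,0,-0.015],[0,0,0],-1],
  [[0,0,-0.008],[0,0,0],-1],
  [[0,0,0],[0,0,0],-1],
  [[0,0,0],[0,0,0],-1],
  [[0,0,0],[0,0,0],-1],
])

```text
t: 2.1
ee_pos: [488.5, 12.0, 80.8]
orientation: [-0.035, 3.139, -0.0]
ft_force: [-0.4, -0.0, -0.2]
width: 0.2
grasp_force: 0.0
```

Emit:
servo_tool([
  [[0.008,-0.018,0],[0,0,0],-1],
  [[0.009,-0.019,0],[0,0,0],-1],
  [[0,0,-0.006],[0,0,0],-1],
  [[0,0,-0.006],[0,0,0],-1],
  [[0,0,-0.002],[0,0,0],-1],
  [[0,0,0],[0,0,0],-1],
  [[0,0,0],[0,0,0],-1],
  [[0,0,0],[0,0,0],-1],
])

```text
t: 2.77
ee_pos: [504.4, -24.6, 65.8]
orientation: [0.036, -3.141, -0.0]
ft_force: [-0.0, 0.3, 0.7]
width: 0.5
grasp_force: 0.0
```

Emit:
servo_tool([
  [[0,0,-0.001],[0,0,0],-1],
  [[0,0,-0.001],[0,0,0],-1],
  [[0,0,-0.001],[0,0,0],-1],
  [[0,0,-0.001],[0,0,0],-1],
  [[0,0,-0.001],[0,0,0],-1],
  [[0,0,-0.001],[0,0,0],-1],
  [[0,0,0],[0,0,0],-1],
  [[0,0,0],[0,0,0],-1],
])

```text
t: 3.43
ee_pos: [504.7, -25.0, 59.7]
orientation: [-0.035, 3.141, 0.0]
ft_force: [-0.3, 1.7, 1.8]
width: 0.3
grasp_force: 0.8
```

```bash
python3 - <<'E'
from h import *
for n in("top","side"): print(edge(n,2).round(2))
for i in range(2): print(sensors.get_obs()["ft_force"].round(2),sensors.get_obs()["ee_pos"].round(2))
E
```

```text
[[-1.750e+00 -2.200e-01  6.005e+01 -1.000e-02  1.080e+02  1.156e+03]
 [-1.230e+00  2.500e-01  5.993e+01  0.000e+00  1.070e+02  1.152e+03]]
[[-9.100e-01  6.000e-02  5.939e+01 -5.000e-02  7.490e+02  6.600e+02]
 [-1.220e+00 -3.200e-01  5.962e+01 -2.800e-01  7.490e+02  6.600e+02]]
[-0.79  1.81  1.56] [504.66 -25.08  59.72]
[-0.79  1.81  1.56] [504.66 -25.08  59.72]
```

Emit:
servo_tool([
  [[0,0,-0.0008],[0,0,0],-1],
  [[0,0,-0.0008],[0,0,0],-1],
  [[0,0,-0.0007],[0,0,0],-1],
  [[0,0,-0.0007],[0,0,0],-1],
  [[0,0,0],[0,0,0],-1],
  [[0,0,0],[0,0,0],-1],
  [[0,0,0],[0,0,0],-1],
  [[0,0,0],[0,0,0],-1],
])

```text
t: 4.3
ee_pos: [504.6, -25.1, 56.7]
orientation: [-0.035, 3.141, 0.0]
ft_force: [-1.1, 1.7, 4.0]
width: 0.5
grasp_force: 1.7
```

Emit:
servo_tool([
  [[0,0,-0.0003],[0,0,0],-1],
  [[0,0,-0.0003],[0,0,0],-1],
  [[0,0,0],[0,0,0],-1],
  [[0,0,0],[0,0,0],-1],
  [[0,0,0],[0,0,0],-1],
  [[0,0,0],[0,0,0],-1],
  [[0,0,0],[0,0,0],-1],
  [[0,0,0],[0,0,0],-1],
])

```text
t: 4.97
ee_pos: [504.6, -25.1, 56.2]
orientation: [-0.035, 3.141, 0.0]
ft_force: [-1.8, 1.2, 5.3]
width: 0.8
grasp_force: 2.9
```

Emit:
servo_tool([
  [[0,0,-0.0003],[0,0,0],-1],
  [[0,0,-0.0003],[0,0,0],-1],
  [[0,0,0],[0,0,0],-1],
  [[0,0,0],[0,0,0],-1],
  [[0,0,0],[0,0,0],-1],
  [[0,0,0],[0,0,0],-1],
  [[0,0,0],[0,0,0],-1],
  [[0,0,0],[0,0,0],-1],
])

```text
t: 5.63
ee_pos: [504.6, -25.1, 55.8]
orientation: [-0.035, 3.141, 0.0]
ft_force: [-0.3, 1.3, 8.4]
width: 0.5
grasp_force: 3.9
```

```bash
python3 - <<'E'
from h import *
F=[];E=[]
for i in range(4):
    for n in("top","side"): E.append(edge(n,1)[0,:2]); o=sensors.get_obs(); F.append(np.r_[o["ft_force"],o["ee_pos"]])
print(np.array(E).round(2).tolist()); print(np.array(F).round(2), np.mean(F,0).round(2))
E
```

```text
[[-9.37, -0.4], [-9.35, -0.16], [-9.82, -0.47], [-8.96, -0.52], [-9.97, 0.31], [-8.85, 0.51], [-9.74, -1.29], [-8.59, 0.9]]
[[-1.3900e+00  2.9000e-01  7.9400e+00  5.0463e+02 -2.5080e+01  5.5820e+01]
 [-2.0300e+00  1.6600e+00  7.4800e+00  5.0460e+02 -2.5090e+01  5.5790e+01]
 [-1.2200e+00  6.3000e-01  8.1600e+00  5.0460e+02 -2.5080e+01  5.5800e+01]
 [-1.2800e+00  4.6000e-01  6.5400e+00  5.0459e+02 -2.5080e+01  5.5780e+01]
 [-1.4600e+00  1.8900e+00  7.3800e+00  5.0460e+02 -2.5070e+01  5.5790e+01]
 [-1.5400e+00  7.9000e-01  6.9100e+00  5.0457e+02 -2.5080e+01  5.5780e+01]
 [-1.6700e+00  9.7000e-01  8.0500e+00  5.0460e+02 -2.5080e+01  5.5780e+01]
 [-9.3000e-01  1.9800e+00  8.1700e+00  5.0460e+02 -2.5050e+01  5.5800e+01]] [ -1.44   1.08   7.58 504.6  -25.08  55.79]
```

```bash
cat >> h.py <<'E'
def edge2(d):  # hinge pinned at plate height, robust median of per-point slope, visible ramp beyond mid
    L=local(cloud(d)); ok=(d["range_z"]>0)&(abs(L[...,1])<44)
    p=L[ok&(L[...,0]>35)&(L[...,0]<150)&(L[...,2]>50)&(L[...,2]<72)]; zp=np.median(p[:,2])
    r=L[ok&(L[...,0]>-140)&(L[...,0]<-10)&(L[...,2]>42)&(L[...,2]<70)]; s=r[:,0]+145; h=r[:,2]-zp
    k=(s@h)/(s@s)
    for _ in range(5):
        g=abs(h-k*s)<1.5; k=(s[g]@h[g])/(s[g]@s[g])
    far=g&(s>85)
    return 140*k, 140*np.median(h[far]/s[far]) if far.any() else np.nan, g.sum(), far.sum(), len(s), np.std(h[g]-k*s[g])
E
python3 - <<'E'
from h import *
for n in("top","side"): print(n,np.round(edge2(dict(np.load(n+"0.npz"))),2))
for i in range(3):
    for n in("top","side"):
        d=cam(n); print(n,np.round(edge2(d),2)); np.savez(n+"1.npz",**d); cv2.imwrite(f"pics/{n}1.png",d["color"][100:300,200:400])
print(sensors.get_obs()["ft_force"])
E
```

```text
top [4.730e+00 4.670e+00 7.740e+02 2.900e+02 1.457e+03 8.300e-01]
side [4.71e+00 4.68e+00 7.65e+02 2.83e+02 1.13e+03 8.00e-01]
top [-10.    -9.89  66.    30.   137.     0.84]
side [-9.56e+00 -9.62e+00  5.76e+02  1.39e+02  8.15e+02  7.90e-01]
top [ -9.94  -9.86  77.    28.   135.     0.87]
side [ -9.43  -9.34 565.   128.   818.     0.83]
top [-11.51 -11.51  75.    30.   140.     0.81]
side [-9.850e+00 -1.003e+01  5.530e+02  1.280e+02  8.140e+02  8.100e-01]
[-1.50700785  1.00853882  8.45552994]
```

Emit:
servo_tool([
  [[0,0,0.01],[0,0,0],-1],
  [[0,0,0.025],[0,0,0],-1],
  [[0,0,0.025],[0,0,0],-1],
  [[0.008,-0.017,0],[0,0,-7],1],
  [[0.008,-0.017,0],[0,0,-7],1],
  [[0.008,-0.017,0],[0,0,-7],1],
  [[0.008,-0.017,0],[0,0,-7],1],
  [[0.008,-0.017,0],[0,0,-7],1],
])

```text
t: 7.0
ee_pos: [544.8, -111.0, 115.9]
orientation: [0.92, 3.004, -0.0]
ft_force: [0.2, -0.0, -0.2]
width: 30.5
grasp_force: 0.0
```

Emit:
servo_tool([
  [[0.007,-0.017,0],[0,0,-7],1],
  [[0,0,0],[0,0,-7],1],
  [[0,0,0],[0,0,-7],1],
  [[0,0,0],[0,0,-1],1],
  [[0,0,0],[0,0,0],1],
  [[0,0,0],[0,0,0],1],
  [[0,0,0],[0,0,0],1],
  [[0,0,0],[0,0,0],1],
])

```text
t: 7.67
ee_pos: [551.6, -126.9, 115.6]
orientation: [1.465, 2.779, -0.0]
ft_force: [-0.6, -0.1, -0.3]
width: 83.3
grasp_force: 0.0
```

```bash
python3 - <<'E'
from h import *
for i in range(2):
    for n in("top","side"): d=cam(n); print(n,np.round(edge2(d),2))
o=sensors.get_obs(); R=cv2.Rodrigues(np.array(o["orientation"]))[0]; print(o["t"],o["ee_pos"],o["qpos"],np.degrees(np.arctan2(R[1,1],R[0,1])),R[:,2])
E
```

```text
top [4.68e+00 4.67e+00 8.10e+02 3.08e+02 1.45e+03 8.40e-01]
side [4.170e+00 4.270e+00 7.410e+02 2.700e+02 1.131e+03 8.200e-01]
top [4.790e+00 4.650e+00 7.910e+02 2.940e+02 1.448e+03 8.400e-01]
side [4.870e+00 4.900e+00 7.780e+02 2.830e+02 1.127e+03 7.800e-01]
7.8667 [ 551.58803641 -126.96822957  115.48912841] [-2.47265156e-01  4.83926194e-01  1.83184086e+00 -1.58085958e-05
  8.25863890e-01 -8.46230469e-01] 34.31879859753347 [-3.99667597e-05 -1.89713951e-06 -9.99999999e-01]
```

Emit:
servo_tool([
  [[0,0,0],[0,0,0],-0.1],
  [[0,0,0],[0,0,0],-0.1],
  [[0,0,-0.01],[0,0,0],-0.1],
  [[0,0,-0.012],[0,0,0],-0.1],
  [[0,0,-0.012],[0,0,0],-0.1],
  [[0,0,-0.008],[0,0,0],-0.1],
  [[0,0,-0.003],[0,0,0],-0.1],
  [[0,0,0],[0,0,0],-0.1],
])

```text
t: 8.53
ee_pos: [550.6, -126.8, 68.9]
orientation: [-1.467, -2.775, 0.001]
ft_force: [-0.6, 0.4, -0.2]
width: 40.3
grasp_force: 0.0
```

Emit:
servo_tool([
  [[0,0,0],[0,0,0],-1],
  [[0,0,0],[0,0,0],-1],
  [[0,0,0],[0,0,0],-1],
  [[0,0,0],[0,0,0],-1],
  [[0,0,0],[0,0,0],-1],
  [[0,0,0],[0,0,0],-1],
  [[0,0,0],[0,0,0],-1],
  [[0,0,0],[0,0,0],-1],
])

```text
t: 9.2
ee_pos: [551.5, -127.5, 70.9]
orientation: [1.468, 2.777, -0.001]
ft_force: [-4.2, -3.3, 6.0]
width: 11.9
grasp_force: 30.0
```

Emit:
servo_tool([
  [[0,0,0],[0,0,-6],-1],
  [[0,0,0],[0,0,-6],-1],
  [[0,0,0],[0,0,-6],-1],
  [[0,0,0],[0,0,-6],-1],
  [[0,0,0],[0,0,-6],-1],
  [[0,0,0],[0,0,-6],-1],
  [[0,0,0],[0,0,-1],-1],
  [[0,0,0],[0,0,0],-1],
])

```text
t: 9.87
ee_pos: [552.7, -127.2, 71.0]
orientation: [2.271, 2.168, 0.002]
ft_force: [1.4, -1.2, 3.0]
width: 11.8
grasp_force: 30.0
```

```bash
python3 - <<'E'
from h import *
o=sensors.get_obs(); R=cv2.Rodrigues(np.array(o["orientation"]))[0]; print(o["t"],o["ee_pos"],o["qpos"].round(3),np.degrees(np.arctan2(R[1,1],R[0,1])),o["ft_force"],o["moment"])
E
```

```text
9.8667 [ 552.6674587  -127.15795508   70.95584797] [-2.470e-01  5.550e-01  1.847e+00  1.000e-03  7.380e-01 -2.010e-01] -2.6478542646479557 [ 1.41440801 -1.2328667   2.98888884] [-0.09991301 -0.29358883 -0.08373826]
```

Emit:
servo_tool([
  [[0,0,0],[0,0,0],-0.2],
  [[0,0,0],[0,0,0],-0.2],
  [[0,0,0],[0,0,0],-0.2],
  [[0,0,0.02],[0,0,0],-0.2],
  [[0,0,0.02],[0,0,0],-0.2],
  [[0,0,0.008],[0,0,7],-1],
  [[-0.006,0.012,0],[0,0,7],-1],
  [[-0.006,0.012,0],[0,0,7],-1],
])

```text
t: 10.53
ee_pos: [539.8, -103.3, 119.1]
orientation: [1.832, 2.551, 0.001]
ft_force: [-0.1, 1.2, 0.4]
width: 18.3
grasp_force: 0.0
```

Emit:
servo_tool([
  [[-0.006,0.013,0],[0,0,7],-1],
  [[-0.006,0.013,0],[0,0,7],-1],
  [[-0.006,0.013,0],[0,0,7],-1],
  [[-0.006,0.013,0],[0,0,7],-1],
  [[-0.006,0.013,0],[0,0,7],-1],
  [[-0.006,0.013,0],[0,0,7],-1],
  [[0,0,0],[0,0,7],-1],
  [[0,0,0],[0,0,7],-1],
])

```text
t: 11.2
ee_pos: [502.7, -24.3, 118.2]
orientation: [-0.417, -3.113, 0.0]
ft_force: [0.3, 0.1, 0.7]
width: 0.5
grasp_force: 0.0
```

Emit:
servo_tool([
  [[0,0,-0.015],[0,0,7],-1],
  [[0,0,-0.015],[0,0,7],-1],
  [[0,0,-0.01],[0,0,3],-1],
  [[0,0,-0.007],[0,0,0],-1],
  [[0,0,0],[0,0,0],-1],
  [[0,0,0],[0,0,0],-1],
  [[0,0,0],[0,0,0],-1],
  [[0,0,0],[0,0,0],-1],
])

```text
t: 11.87
ee_pos: [504.1, -25.1, 72.1]
orientation: [-0.034, 3.14, -0.0]
ft_force: [0.4, 0.3, 0.8]
width: 0.7
grasp_force: 0.0
```

```bash
python3 - <<'E'
from h import *
o=sensors.get_obs(); R=cv2.Rodrigues(np.array(o["orientation"]))[0]; print(o["t"],o["ee_pos"],np.degrees(np.arctan2(R[1,1],R[0,1])),R[:,2].round(4),o["ft_force"],o["width"])
E
```

```text
11.8667 [504.05797672 -25.1339523   72.07094143] 91.2342136713017 [ 1.1e-03 -1.0e-04 -1.0e+00] [0.40822036 0.32881422 0.78042401] 0.7314150931350456
```

Emit:
servo_tool([
  [[0,0,-0.006],[0,0,0],-1],
  [[0,0,-0.002],[0,0,0],-1],
  [[0,0,-0.0015],[0,0,0],-1],
  [[0,0,-0.0015],[0,0,0],-1],
  [[0,0,-0.001],[0,0,0],-1],
  [[0,0,-0.001],[0,0,0],-1],
  [[0,0,0],[0,0,0],-1],
  [[0,0,0],[0,0,0],-1],
])

```text
t: 12.53
ee_pos: [503.7, -25.1, 58.6]
orientation: [-0.035, 3.141, -0.0]
ft_force: [-0.7, -0.7, 2.6]
width: 0.3
grasp_force: 1.3
```

Emit:
servo_tool([
  [[0,0,-0.0004],[0,0,0],-1],
  [[0,0,-0.0004],[0,0,0],-1],
  [[0,0,0],[0,0,0],-1],
  [[0,0,0],[0,0,0],-1],
  [[0,0,0],[0,0,0],-1],
  [[0,0,0],[0,0,0],-1],
  [[0,0,0],[0,0,0],-1],
  [[0,0,0],[0,0,0],-1],
])

```text
t: 13.2
ee_pos: [503.6, -25.1, 57.9]
orientation: [-0.035, 3.141, 0.0]
ft_force: [-1.2, -0.6, 5.1]
width: 0.6
grasp_force: 2.8
```

Emit:
servo_tool([
  [[0,0,-0.0003],[0,0,0],-1],
  [[0,0,-0.0003],[0,0,0],-1],
  [[0,0,0],[0,0,0],-1],
  [[0,0,0],[0,0,0],-1],
  [[0,0,0],[0,0,0],-1],
  [[0,0,0],[0,0,0],-1],
  [[0,0,0],[0,0,0],-1],
  [[0,0,0],[0,0,0],-1],
])

```text
t: 13.87
ee_pos: [503.7, -25.1, 57.5]
orientation: [-0.035, 3.141, -0.0]
ft_force: [-2.0, 0.1, 8.3]
width: 0.2
grasp_force: 3.9
```

```bash
cat > m.py <<'E'
from h import *
F=[];E={"top":[],"side":[]}
for i in range(5):
    for n in("top","side"):
        d=cam(n); E[n].append(edge2(d)[:2]+tuple(edge(d)[0,:2])); o=sensors.get_obs(); F.append(np.r_[o["ft_force"],o["ee_pos"]])
for n in E: print(n,np.mean(E[n],0).round(2),np.std(E[n],0).round(2))
F=np.array(F);print(F.mean(0).round(2),F.std(0).round(2),o["t"]); m=F.mean(0)
s=(local(m[3:])[0]+145-10); print("s",s,"kin edge",(m[5]-60)*140/s)
E
python3 m.py
```

```text
top [-6.26 -6.31 -6.08  0.02] [0.35 0.46 0.2  0.28]
side [-5.81 -5.94 -5.46  0.26] [0.17 0.21 0.16 0.22]
[-1.4500e+00 -2.9000e-01  7.8100e+00  5.0366e+02 -2.5090e+01  5.7490e+01] [0.41 0.48 0.44 0.01 0.   0.01] 14.3667
s 58.15652752983519 kin edge -6.032233523681443
```

Emit:
servo_tool([
  [[0,0,0.002],[0,0,0],-1],
  [[0,0,0.004],[0,0,0],-1],
  [[0,0,0.01],[0,0,0],-1],
  [[0,0,0.02],[0,0,0],-1],
  [[0,0,0.03],[0,0,0],-1],
  [[0,0,0.03],[0,0,0],-1],
  [[0,0,0.03],[0,0,0],-1],
  [[0,0,0],[0,0,0],-1],
])

```text
t: 15.03
ee_pos: [506.8, -25.3, 188.9]
orientation: [-0.035, 3.132, -0.001]
ft_force: [0.9, 0.2, 0.5]
width: 0.6
grasp_force: 0.0
```

Emit:
servo_tool([
  [[0,0,0],[0,0,0],-1],
  [[0,0,0],[0,0,0],-1],
  [[0,0,0],[0,0,0],-1],
  [[0,0,0],[0,0,0],-1],
  [[0,0,0],[0,0,0],-1],
  [[0,0,0],[0,0,0],-1],
  [[0,0,0],[0,0,0],-1],
  [[0,0,0],[0,0,0],-1],
])

```text
t: 15.7
ee_pos: [503.5, -25.1, 182.7]
orientation: [0.035, -3.141, -0.0]
ft_force: [-0.3, 0.5, -0.0]
width: 0.3
grasp_force: 0.0
```

```bash
python3 - <<'E'
from h import *
d=cam("side"); print(edge2(d)[:2],edge(d)[0,:2],sensors.get_obs()["ft_force"],sensors.get_obs()["ee_pos"])
cv2.imwrite("pics/end.png",d["color"])
E
```

```text
(np.float64(4.750326905242193), np.float64(4.684525489598045)) [4.58820434 0.04598575] [-0.3729706   0.47561183 -0.12357262] [503.53347248 -25.09332163 182.85800815]
```

View pics/end.png

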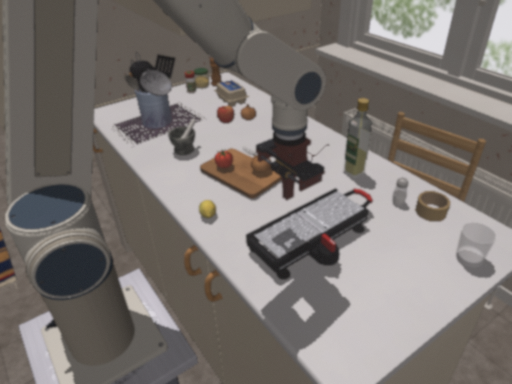

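The gripper hangs clear above the mandoline. The ramp is up and the dial at (327,248) is turned. The lemon (207,208), tomato (224,158) and onion (261,163) are where they were.

```bash
python3 -c "
from workcell import close_job
print(close_job())"
```

```text
the job is handed in; nothing more can be done
None
```

The mandoline is set: under a steady push of about 8 N the ramp's edge measured about 6.0 mm below the blade (about 9.8 mm as found), after turning the dial 37° clockwise; the ramp is sprung back up, the arm is clear of it, and the job is handed in.

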